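Lock the lens carrier onto the blocking press and press the plunger

TASK

Block the lens: set the lens carrier on the bed of the blocking press with the large end of its keyhole over the stud, then slide it straight in towards the press's column until it is fully home, with the lens centred under the plunger. Then press the plunger's knob right down to its stop, hold it there for a moment, and let it spring all the way back up, leaving the carrier locked in place and released. Leave the other things on the counter where they are.

Things in the scene. Friction and masses are not known exactly. Their poses are not given: they have to be found in the camera images.
- press: blocking press, painted white, fixed: flat bed 200 x 110 mm (x by y), its top 20 mm above the counter; a column at the back carries an arm over the bed with the upright plunger. Origin on the counter straight under the plunger's axis; +x points from the open front to the column, z up; bed from x = -100 to +100 mm, column (44 mm wide) from x = +55 mm
- press_axis (a point): point on the plunger's axis on the top of the bed (20 mm above the counter); axes as the press. The arm above is 44 mm wide, its front 15 mm before this point, from 107 to 153 mm above the counter; the steel sleeve round the plunger is 38 mm across, from 100 to 156 mm above the counter
- stud (a point): top centre of the steel stud on the bed, 84 mm in front (-x) of the plunger's axis; axes as the press. Stud: round head 24 mm across and 6 mm thick with a bevelled top, 15 mm tall over the bed in all; neck 12 mm across; 9 mm gap under the head
- knob_top (a point): centre of the flat top of the plunger's black mushroom knob (58 mm across, flat part about 48 mm), 209.5 mm above the counter when up; moves down with the plunger
- plunger (a joint): travel of the plunger in m: 0 up (where its spring holds it), 0.030 fully down at its stop. About 3 N starts it, about 8.5 N holds it at the stop; it springs back when let go. The underside of the plunger's foot (28 mm across) is 46.5 mm above the bed when up, 16.5 mm at the stop
- carrier_handle (a point): centre (half-way up) of the upright grey handle block of the lens carrier: 30 mm long (x), 24 mm wide (y), 50 mm tall standing on the plate; this point is 31 mm above the plate's underside. Axes as the carrier: x points from the handle to the lens, z up. It is 60 mm from the large hole's centre and 116 mm from the lens centre, all on one line along x
- carrier_hole (a point): centre of the large end of the carrier's keyhole, at the plate's underside: eight-sided, 34 mm across the flats. From it a slot 18 mm wide runs towards the handle (-x) and ends 34 mm from this point. When home the stud's neck meets the slot's end, 28 mm from this point to the neck's axis, and the lens lies under the plunger
- carrier_lens (a point): centre of the lens, at the plate's underside. Carrier: loose aluminium plate 174 x 80 x 6 mm (0.2 to 0.4 kg) reaching 38 mm past this point in +x and 136 mm in -x, lies flat; a clear round lens 62 mm across in a grey ring 68 mm across stands on it, lens top 14 mm above the underside
- job_tray: job tray: open grey plastic tray 140 x 120 x 35 mm, origin under its centre, long side along its x; a bystander
- blank: lens blank lying in the job tray: clear disc 68 mm across, 12 mm thick, origin under its centre; a bystander
- cleaner: white plastic bottle, 60 mm across, 150 mm tall, origin under its centre; a bystander
- block_jar: clear jar with a black cap, 70 mm across, 75 mm tall, origin under its centre; a bystander
- case: black spectacle case 55 x 150 x 45 mm, origin under its centre; a bystander
- screwdriver: screwdriver lying flat, 160 mm long; a bystander
- pliers: pliers lying flat, about 160 mm long, black handles; a bystander
- cup: white cup, 72 mm across, 85 mm tall, origin under its centre; a bystander
Things that resemble listed ones, but are neither listed nor needed, are in the scene too. Leave any green or yellow look-alike of the part that bears carrier_handle alone.

How it is judged:
On the way, in this order (a step that is already met when the one before it is completed fails the run):
1. the carrier lies flat on the bed, hooked by its keyhole on the stud and slid home under the plunger (horizontal distance between carrier_lens and press_axis below 0.007 m and x of carrier_hole in the frame of stud above 0.022 m and z of carrier_lens in the frame of press_axis below 0.004 m and angle between carrier_lens's own z axis and vertical below 0.06 rad), for 0.2 s.
2. the plunger is pressed down to its stop over the locked carrier (all of step 1 and value of joint plunger above 0.027 m), for 0.2 s.
At the end, for the whole second after the job is handed in: the carrier lies flat on the bed (within 4 mm and 0.06 rad), its slot at least 22 mm onto the stud, the lens centre within 7 mm of the plunger's axis, at rest, and the plunger is back up (within 3 mm) (all of step 1 and value of joint plunger below 0.003 m and linear speed of carrier below 0.02 m/s); the robot touches nothing.
It fails at once if a bystander is moved by more than 30 mm (distance of any of job_tray, blank, cleaner, block_jar, case, screwdriver, pliers, cup from where it was at the start of the episode above 0.03 m).
It also fails if it takes over 64 s, if anything falls off the work surface, if the arm or the gripper's body presses on something with over 40 N, if the wrist force passes 120 N, or if a joint passes its speed limit or range.

ROBOT

A 6-joint arm with a two-finger parallel gripper is mounted at the origin on the work surface. World frame = base frame: x ahead of the robot, y to its left, z up, the work surface at z = 0. Lengths are in m, angles in rad, forces in N, time in s.
With the tool pointing down it reaches from about 0.375 to 0.9 m from the base axis. Payload 3.1 kg.
Tool frame: the origin (TCP) lies where the fingers leave the gripper's body, on its centre line; the fingertips stand 73 mm ahead of it and the grasp point (between the pads) lies 54 mm ahead of it; z points along the fingers, y is the line along which they close (so a half turn about z gives the same grasp; the last joint's range is limited). The gripper opens to 85 mm and grips with 20 to 120 N. Pads are 22 mm wide; open, the fingers measure 114 mm over their backs; the gripper's body (76 mm by 85 mm) begins 54 mm behind the grasp point. The pads swing forward as they close: fully open they stand 13 mm farther back than shut.
Start: joints at [-1.294, 0.527, 1.433, -0, 1.181, -0.178], TCP at [0.275, -0.561, 0.304] pointing down, gripper open.
Joint ranges: [-3.08, 3.08], [-0.75, 2.2], [0.22, 2.44], [-1.43, 4.57], [0, 2.65], [-2.85, 2.85]. Speed limits (rad/s): [2.79, 2.79, 3.14, 3.14, 3.14, 3.14].

INTERFACE

Orientations are given as a unit quaternion [x, y, z, w].
In Python, from station import manip gives the robot as it stands.
- The arm moves only by the tool step_arm, never from a script. Its argument "moves" is one flat list of numbers, 5 for each row, row after row: the opening, from 0 (shut) to 1 (fully open), then the shift along the world's x, y, z scaled (see below), then the turn about the world's z scaled (see below). In form: [fingers, x, y, z, yaw, fingers, x, y, z, yaw, ...]. A call has 1 to 12 rows; each row is the pose to reach, as a shift and turn from the pose commanded when the call began, turning the shorter way round; what a row does not reach only later rows make up. The controller multiplies each number of a shift by 200 mm and each number of a turn by pi rad. A row lasts 1/8 s, in which the tool goes at most 62.5 mm and 10.7 degrees, less where a joint would pass 70% of its speed; a pose out of reach is approached as far as the arm can. A call with a number of a shift or a turn outside -1 to 1 is refused whole. A call with a gripper value outside its range is refused whole. The fingers move at their own pace and stop on an object; "grip_force" is the grip in N (left out, the last holds). Time passes only in rows, so rows that repeat a pose let the fingers close. It gives the time, the measured TCP pose, the force, the opening and the grip force at its end, in the units of the state.
- manip.sense(): the state, without advancing time (a new reading comes with each control period).
- manip.snapshot(name): name is "scene" or "top" or "wrist"; returns a dict with "color" (480x640x3 uint8, blue, green, red), "z_map" (480x640 float32, m along the optical axis (not along the pixel's ray), 0 where there is no reading), "fovy" (degrees; the focal length in pixels is half the picture's height over the tangent of half this angle, whatever the lens; pixels are square), "cx", "cy" (the principal point, pixels), "k1" (the pictures are not rectified: a ray, as slopes to the right and down, at radius r is drawn at 1 + k1 r^2 times it, then the intrinsics apply), "R" (3x3) and "t" (3): a world point X has camera coordinates R X + t; the wrist camera has in their place "mount" (4x4, takes a point from camera to tool coordinates, whose origin is the TCP and whose axes are the flange's). Camera axes: x right, y down, z forward; pixel columns grow to the right and rows downward; lengths in m; the calibration is good to about 2 mm. A picture is of the moment at which its call begins: read the wrist's pose just before it.
- manip.sign_off(): hands the job in; it is judged then, once.
The state is a dict: "t": time; "q": joint angles; "qd": joint speeds; "tau": joint torques, N m; "tcp_pos": TCP position; "tool_rot": TCP orientation; "force": force on the tool from outside, world axes, zero at the start; "ft_torque": the same for the moment, N m; "finger_gap": opening from 0.0 (shut) to 1.0 (fully open); "gripper_force": force on a finger pad.
Only numpy, scipy, OpenCV 4.12 (cv2) and the standard library are available. Lean on these libraries where they do the work, as an engineer would, in place of code of your own. Each camera call takes 0.05 s, during which the arm holds its last target. There are 200 camera calls.

## Working session

There is one attempt and no reset: what is moved stays moved. The work goes in short steps, Python scripts to look and compute and a tool call to move; the robot and the scene stay as the last step left them, time stands still between calls to the robot, and variables do not carry over. Pictures are saved under pics/ and viewed, at most 10 in all, crops included, and the job is handed in when it is done.

Besides the shell and the picture viewer there is one more tool, called after ">>>" in YAML: its name, and indented under it one key for each argument. step_arm: Moves the arm, as the interface text tells. Its arguments: {"type":"object","properties":{"moves":{"type":"array","items":{"type":"number"}},"grip_force":{"type":"number"}},"required":["moves"]}

```bash
mkdir -p pics
cat > h.py <<'E'
import numpy as np, cv2
from station import manip
from scipy.spatial.transform import Rotation as Ro
def snap(n):
    s=manip.sense(); d=manip.snapshot(n)
    f=240/np.tan(np.radians(d["fovy"])/2)
    d["K"]=np.array([[f,0,d["cx"]],[0,f,d["cy"]],[0,0,1]])
    if "mount" in d:
        T=np.eye(4);T[:3,:3]=Ro.from_quat(s["tool_rot"]).as_matrix();T[:3,3]=s["tcp_pos"]
        M=T@d["mount"]; d["Rw"]=M[:3,:3]; d["c"]=M[:3,3]
    else:
        R=np.array(d["R"]);d["Rw"]=R.T; d["c"]=-R.T@np.array(d["t"])
    d["dist"]=np.array([d["k1"],0,0,0,0.])
    return d
def rays(d,uv):
    p=cv2.undistortPoints(np.array(uv,float).reshape(-1,1,2),d["K"],d["dist"])[:,0]
    return np.c_[p,np.ones(len(p))]@d["Rw"].T
def plane(d,uv,z):
    r=rays(d,uv); return d["c"]+r*((z-d["c"][2])/r[:,2])[:,None]
def depth(d,uv):
    r=rays(d,uv); z=np.array([d["z_map"][int(round(v)),int(round(u))] for u,v in uv]); return d["c"]+r*z[:,None]
def cloud(d):
    v,u=np.mgrid[0:480,0:640]; uv=np.c_[u.ravel(),v.ravel()]
    P=d["c"]+rays(d,uv)*d["z_map"].ravel()[:,None]; P[d["z_map"].ravel()==0]=np.nan
    return P.reshape(480,640,3)
E
python3 - <<'E'
from h import *
for n in("top","scene"):
    d=snap(n); cv2.imwrite(f"pics/{n}0.png",d["color"]); print(n,d["c"],d["k1"],d["fovy"],(d["z_map"]>0).mean())
E
```

```text
top [0.3370448  0.0912383  1.28951734] -0.13840222004340388 49.38200417357989 0.9959602864583333
scene [ 1.14808421 -0.77634862  0.93937664] -0.08090192647211235 47.7672649928816 0.9950390625
```

View pics/top0.png

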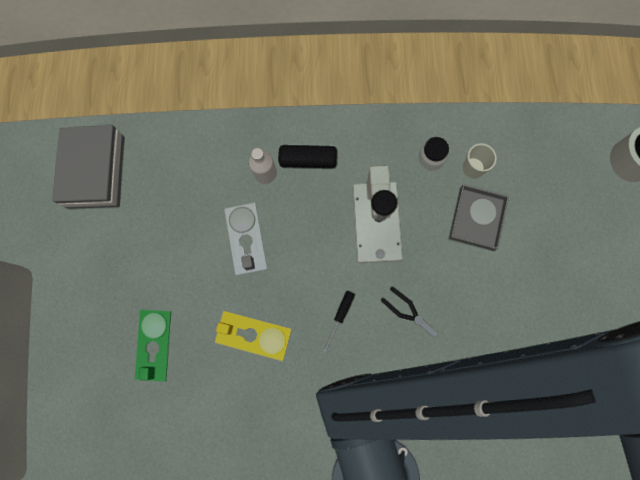

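View pics/scene0.png

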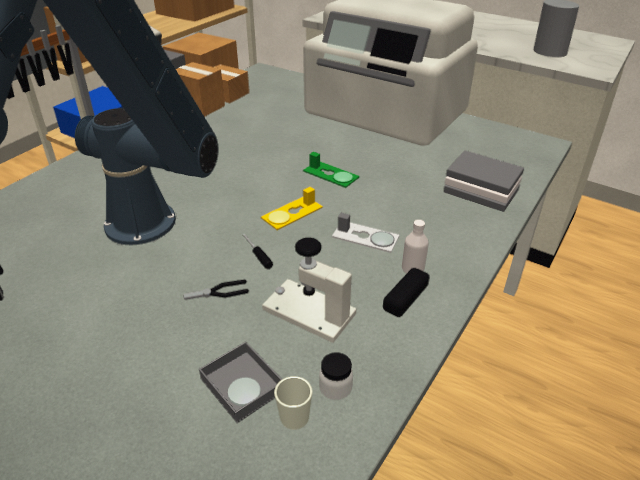

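The top view shows three carriers: grey/aluminium at (245,238), yellow at (253,336) and green at (153,345). The aluminium one with the grey handle (247,263) and lens (242,219) fits the description; green and yellow are the look-alikes. The press bed is at (378,222), its stud at (380,253), its column away from the robot and its knob at (384,203).

```bash
cat > m.py <<'E'
from h import *
d=snap("top"); P=cloud(d); im=d["color"]; hsv=cv2.cvtColor(im,cv2.COLOR_BGR2HSV)
def roi(m,x0,x1,y0,y1):
    o=np.zeros_like(m,bool);o[y0:y1,x0:x1]=m[y0:y1,x0:x1];return o
def rect(m,z,t):
    c=max(cv2.findContours(m.astype(np.uint8),0,1)[0],key=cv2.contourArea)[:,0]
    W=plane(d,c,z)[:,:2].astype(np.float32)*1000
    r=cv2.minAreaRect(W); print(t,np.round(r[0],1),np.round(r[1],1),round(r[2],1)); print(np.round(cv2.boxPoints(r)).tolist()); return r
z=P[...,2]
br=(hsv[...,2]>150)
rect(roi(br|(z>.004)&(z<.07),215,275,195,280),.006,"carrier plate")
for n,lo,hi,b in(("handle",.045,.07,(215,275,240,280)),("bed",.012,.026,(345,410,160,270)),("knob",.19,.23,(345,410,160,270)),("stud",.029,.045,(345,410,240,270)),("arm",.14,.165,(345,410,150,240)),("lens",.010,.02,(215,275,195,240))):
    m=roi((z>lo)&(z<hi),*b); Q=P[m]; print(n,m.sum(),np.round(np.median(Q,0),4),"min",np.round(Q.min(0),3),"max",np.round(Q.max(0),3))
    if n in("bed","handle"): rect(m,np.median(Q[:,2]),n)
c=cv2.resize(im[150:290,210:420],None,fx=3.5,fy=3.5,interpolation=cv2.INTER_CUBIC); cv2.imwrite("pics/crop1.png",c)
E
python3 m.py
```

```text
carrier plate [589.3 313.2] [184.9  91.5] 8.3
[[491.0, 345.0], [504.0, 255.0], [687.0, 281.0], [674.0, 372.0]]
handle 133 [0.5212 0.299  0.0556] min [0.506 0.286 0.045] max [0.539 0.314 0.062]
handle [521.4 299.2] [31.7 25.1] 9.9
[[504.0, 309.0], [508.0, 284.0], [539.0, 290.0], [535.0, 314.0]]
bed 2416 [ 0.5936 -0.006   0.0196] min [ 0.518 -0.078  0.012] max [0.721 0.037 0.026]
bed [619.  -20.9] [200.3 110.5] 1.7
[[517.0, 31.0], [520.0, -79.0], [721.0, -73.0], [717.0, 37.0]]
knob 546 [ 0.6178 -0.02    0.2084] min [ 0.591 -0.047  0.196] max [0.648 0.007 0.217]
stud 62 [ 0.5352 -0.0234  0.034 ] min [ 0.527 -0.055  0.029] max [ 0.548 -0.013  0.039]
arm 523 [ 0.6859 -0.0157  0.1539] min [ 0.601 -0.041  0.14 ] max [0.72  0.003 0.161]
lens 452 [0.6334 0.3211 0.0126] min [0.586 0.276 0.01 ] max [0.677 0.363 0.02 ]
```

View pics/crop1.png

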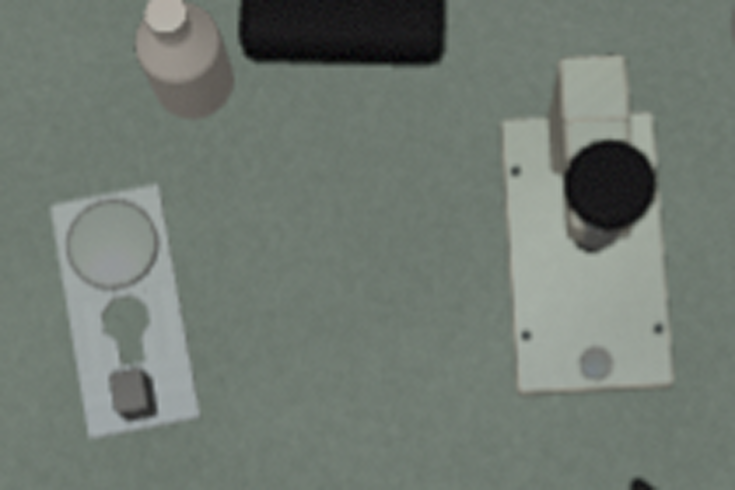

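The crop confirms the aluminium carrier with the grey handle, lying unobstructed, with its keyhole between handle and lens. The stud is visible at crop (596,363). The handle comes out at about (0.522, 0.300) with yaw about 9°; the press axis is at (0.619, -0.021) with yaw 1.7°, and the knob and stud positions agree with it.

Run:
```python
from h import *
s=manip.sense(); R=Ro.from_quat(s["tool_rot"]).as_matrix(); print(s["t"],s["tcp_pos"]); print(R.round(3))
yy=np.degrees(np.arctan2(R[1,1],R[0,1])); print("tool y dir",yy, "need",99, "turn/180",((99-yy+90)%180-90)/180, s["q"])
```

```text
0.15 [ 0.27501402 -0.56075481  0.30315391]
[[ 0.898  0.44  -0.   ]
 [ 0.44  -0.898  0.002]
 [ 0.    -0.002 -1.   ]]
tool y dir -63.88616348868419 need 99 turn/180 -0.09507686950731006 [-1.29350773e+00  5.28249675e-01  1.43362752e+00  1.37300452e-05
  1.18140175e+00 -1.78488794e-01]
```

>>> step_arm:
  moves: [1, 0.3, 1, 0, -0.095, 1, 0.3, 1, 0, -0.095, 1, 0.3, 1, 0, -0.095, 1, 0.3, 1, 0, -0.095]
  grip_force: 100

```text
t: 0.65
tcp_pos: [0.3352, -0.3572, 0.3036]
tool_rot: [0.997, 0.08, -0.001, -0.001]
force: [0.1, -0.4, -0.4]
finger_gap: 0.996
gripper_force: 0.0
```

>>> step_arm:
  moves: [1, 0.3, 1, 0, 0, 1, 0.3, 1, 0, 0, 1, 0.3, 1, 0, 0, 1, 0.3, 1, 0, 0]

```text
t: 1.15
tcp_pos: [0.3954, -0.1586, 0.3039]
tool_rot: [0.997, 0.08, -0.0, -0.0]
force: [-0.7, -0.1, 0.2]
finger_gap: 0.997
gripper_force: 0.0
```

>>> step_arm:
  moves: [1, 0.3, 1, 0, 0, 1, 0.3, 1, 0, 0, 1, 0.3, 1, 0, 0, 1, 0.3, 1, 0, 0]

```text
t: 1.65
tcp_pos: [0.4563, 0.0414, 0.304]
tool_rot: [0.997, 0.08, 0.001, 0.0]
force: [-0.1, -0.3, -0.7]
finger_gap: 0.998
gripper_force: 0.0
```

>>> step_arm:
  moves: [1, 0.2, 1, 0, 0, 1, 0.2, 1, 0, 0, 1, 0.2, 1, 0, 0, 1, 0.2, 1, 0, 0]

```text
t: 2.15
tcp_pos: [0.4962, 0.2419, 0.3038]
tool_rot: [0.997, 0.08, 0.001, -0.0]
force: [-0.1, -0.4, -0.3]
finger_gap: 1.001
gripper_force: 0.0
```

>>> step_arm:
  moves: [1, 0.13, 0.29, -0.3, 0, 1, 0.13, 0.29, -0.3, 0, 1, 0.13, 0.29, -0.3, 0]

```text
t: 2.52
tcp_pos: [0.5211, 0.2965, 0.242]
tool_rot: [0.997, 0.079, -0.002, 0.001]
force: [-0.5, -0.5, -0.5]
finger_gap: 1.0
gripper_force: 0.0
```

Run:
```python
from h import *
d=snap("wrist"); cv2.imwrite("pics/w1.png",d["color"]); P=cloud(d); z=P[...,2]
near=(abs(P[...,0]-.522)<.04)&(abs(P[...,1]-.3)<.04)&(z>.045)&(z<.065)
Q=P[near]; print(d["c"],near.sum())
if near.sum():
    r=cv2.minAreaRect((Q[:,:2]*1000).astype(np.float32)); print(np.median(Q,0),r)
print(manip.sense()["tcp_pos"])
```

```text
[0.59738269 0.30808513 0.31170847] 1455
[0.5248931  0.29755959 0.05569815] ((523.2596435546875, 297.341796875), (30.408096313476562, 24.00222396850586), 11.27400016784668)
[0.52119834 0.29597498 0.24319011]
```

View pics/w1.png

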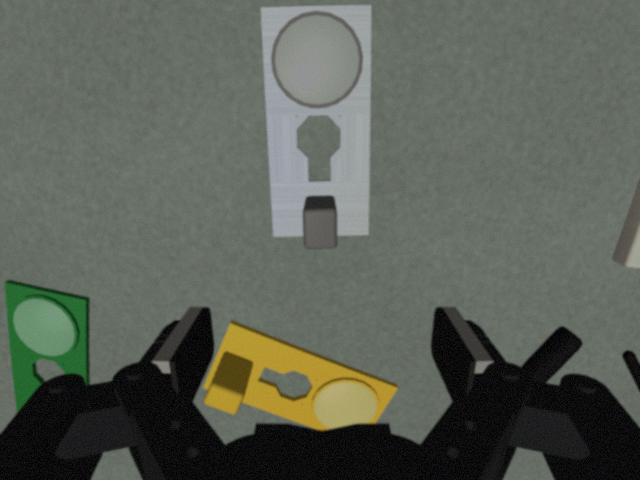

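The wrist view shows the handle top at (320,228) and the carrier aligned with the tool to about 1°, clear of the look-alikes. I'll lower and grip.

>>> step_arm:
  moves: [1, 0.01, 0, -0.25, 0.006, 1, 0.01, 0, -0.5, 0.006, 1, 0.01, 0, -0.7, 0.006, 1, 0.01, 0, -0.77, 0.006, 0, 0.01, 0, -0.77, 0.006, 0, 0.01, 0, -0.77, 0.006, 0, 0.01, 0, -0.77, 0.006, 0, 0.01, 0, -0.77, 0.006, 0, 0.01, 0, -0.77, 0.006, 0, 0.01, 0, -0.77, 0.006, 0, 0.01, 0, -0.77, 0.006, 0, 0.01, 0, -0.77, 0.006]

```text
t: 4.08
tcp_pos: [0.524, 0.2973, 0.0918]
tool_rot: [0.996, 0.088, 0.002, -0.0]
force: [-0.7, -0.6, 6.9]
finger_gap: 0.265
gripper_force: 99.0
```

>>> step_arm:
  moves: [0, 0, 0, 0.1, 0, 0, 0, 0, 0.3, 0, 0, 0, 0, 0.4, 0, 0, 0, 0, 0.4, 0]
  grip_force: 115

```text
t: 4.58
tcp_pos: [0.5239, 0.2972, 0.1724]
tool_rot: [0.996, 0.088, 0.002, -0.001]
force: [0.1, 0.1, -3.0]
finger_gap: 0.271
gripper_force: 112.6
```

```bash
cat > lens.py <<'E'
from h import *
# plate surface seen from the wrist camera, in the tool-fixed world directions
d=snap("wrist"); s=manip.sense(); P=cloud(d); im=d["color"]; cv2.imwrite("pics/w2.png",im)
hsv=cv2.cvtColor(im,cv2.COLOR_BGR2HSV); t=s["tcp_pos"]
print(np.round(t,4),s["tool_rot"],s["force"],s["gripper_force"])
R=Ro.from_quat(s["tool_rot"]).as_matrix()
L=(P-np.array(t))@R   # tool coords
m=(L[...,0]>.02)&(L[...,0]<.16)&(abs(L[...,1])<.05)&(P[...,2]>t[2]-.12)&(P[...,2]<t[2]-.05)
Q=L[m]; print(m.sum())
A=np.c_[Q[:,:2],np.ones(len(Q))]; k=np.ones(len(Q),bool)
for _ in range(8):
    c=np.linalg.lstsq(A[k],Q[k,2],rcond=None)[0]; e=Q[:,2]-A@c; k=(e>-.002)&(e<.004)
print("plate plane in tool (slopex,slopey,z0)",c.round(4),k.sum())
W=Q[k]; r=cv2.minAreaRect((W[:,:2]*1000).astype(np.float32)); print(r, "x max",W[:,0].max(),"world z plate mean",P[m][k][:,2].mean())
E
python3 lens.py
```

```text
[0.5231 0.2969 0.171 ] [ 9.96114921e-01  8.80603736e-02  6.38927972e-04 -1.60244283e-04] [-0.38984689 -0.80396542 -3.31770682] 112.62644648551941
44637
plate plane in tool (slopex,slopey,z0) [ 0.001  -0.0009  0.0845] 28589
((70.85748291015625, -0.0883941650390625), (101.69720458984375, 81.18285369873047), 0.007244558073580265) x max 0.1217109264527695 world z plate mean 0.08650344150910085
```

View pics/w2.png

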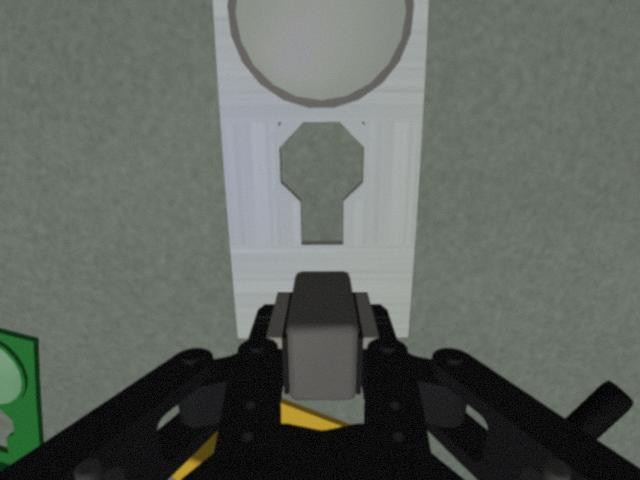

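The wrist view shows the handle held square, with no droop and the plate parallel to the tool. The keyhole's far flat is at row 122, its sides at columns 280 and 365, and the slot end at row 242.

Run:
```python
from h import *
d=snap("wrist"); s=manip.sense(); R=Ro.from_quat(s["tool_rot"]).as_matrix(); t=np.array(s["tcp_pos"])
q=plane(d,[(322,122),(322,243),(280,165),(365,165),(302,225),(343,225)],t[2]-.085); print(((q-t)@R*1000).round(1))
```

```text
[[ 76.5   0.6  84.9]
 [ 26.3   0.6  85. ]
 [ 59.7 -16.5  84.9]
 [ 59.6  18.1  84.9]
 [ 34.4  -7.9  85. ]
 [ 34.4   9.5  85. ]]
```

>>> step_arm:
  moves: [0, -0.03, -0.1, 0, -0.01, 0, -0.1, -0.3, 0, -0.025, 0, -0.15, -0.5, 0, -0.035, 0, -0.2, -0.7, 0, -0.047, 0, -0.24, -0.85, 0, -0.047, 0, -0.24, -0.93, 0, -0.047, 0, -0.24, -0.93, 0, -0.047, 0, -0.24, -0.93, 0, -0.047]

```text
t: 5.68
tcp_pos: [0.4756, 0.1115, 0.1698]
tool_rot: [1.0, 0.014, 0.0, -0.0]
force: [0.4, 0.0, -2.8]
finger_gap: 0.267
gripper_force: 113.0
```

```bash
cat > stud.py <<'E'
from h import *
d=snap("wrist"); s=manip.sense(); P=cloud(d); t=np.array(s["tcp_pos"]); R=Ro.from_quat(s["tool_rot"]).as_matrix()
print(np.round(t,4),"yaw",np.degrees(np.arctan2(R[1,0],R[0,0])),s["gripper_force"])
cv2.imwrite("pics/w3.png",d["color"]); X,Y,Z=P[...,0],P[...,1],P[...,2]
m=(abs(X-.535)<.03)&(abs(Y+.023)<.03)&(Z>.0275)&(Z<.045)
Q=P[m]; print("stud",m.sum(),np.median(Q,0).round(4),np.percentile(Q,2,0).round(4),np.percentile(Q,98,0).round(4))
c=max(cv2.findContours(m.astype(np.uint8),0,1)[0],key=cv2.contourArea)
(u,v),(a,b),_=cv2.fitEllipse(c); print((u,v),a,b,plane(d,[(u,v)],.0335).round(4))
b=(X>.5)&(X<.63)&(Y>-.09)&(Y<.06)&(abs(Z-.02)<.006); Q=P[b]; print("bed z",np.median(Q[:,2]),"front x",Q[:,0].min(),"y",Q[:,1].min(),Q[:,1].max())
r=cv2.minAreaRect((Q[:,:2]*1000).astype(np.float32)); print(r)
E
python3 stud.py
```

```text
[0.4755 0.1117 0.1698] yaw 1.6924708093958851 112.95151948928833
stud 1431 [ 0.5384 -0.0232  0.0342] [ 0.5278 -0.0353  0.0296] [ 0.5488 -0.0141  0.0362]
(569.552734375, 156.9337158203125) 39.683509826660156 44.4305419921875 [[ 0.5384 -0.0238  0.0335]]
bed z 0.020020434655437333 front x 0.5210133537513425 y -0.08132264472442487 0.032097212029394834
((572.6763305664062, -23.83416748046875), (101.5914306640625, 111.13220977783203), 2.5524678230285645)
```

View pics/w3.png

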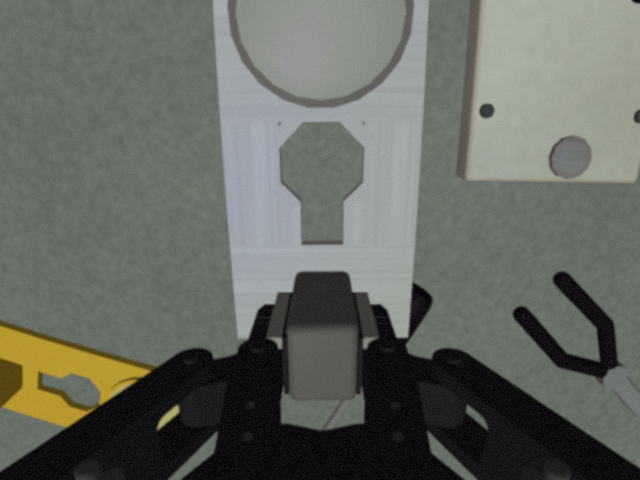

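The stud sits at pixel (570,157), which gives (0.538, -0.024, 0.0335). That fits its expected height, and the top-view value to 3 mm. Next I go to underside height of about 43 mm, between the stud top (35) and the plunger foot clearance, then sideways.

>>> step_arm:
  moves: [0, 0, 0, -0.1, 0, 0, 0.015, 0, -0.18, 0, 0, 0.015, -0.1, -0.18, 0, 0, 0.015, -0.25, -0.18, 0, 0, 0.015, -0.4, -0.18, 0, 0, 0.015, -0.55, -0.18, 0, 0, 0.015, -0.65, -0.18, 0, 0, 0.015, -0.68, -0.18, 0, 0, 0.015, -0.68, -0.18, 0, 0, 0.015, -0.68, -0.18, 0]

```text
t: 6.98
tcp_pos: [0.478, -0.0243, 0.1338]
tool_rot: [1.0, 0.015, -0.0, -0.0]
force: [-0.1, 0.2, -3.1]
finger_gap: 0.27
gripper_force: 113.3
```

Run:
```python
from h import *
d=snap("wrist"); cv2.imwrite("pics/w4.png",d["color"]); s=manip.sense(); print(s["tcp_pos"],s["force"])
```

```text
[ 0.47796043 -0.02428439  0.13384995] [ 0.05416764  0.66567771 -2.60867152]
```

View pics/w4.png

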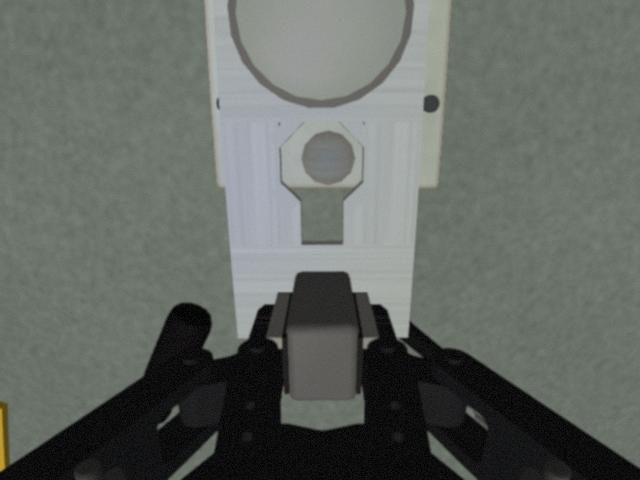

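The stud at (329,157) is seen through the hole centred at about (322,162), so I correct about 2.5 mm in -y and 1.5 mm in +x and lower.

>>> step_arm:
  moves: [0, 0.008, -0.013, 0, 0, 0, 0.008, -0.013, 0, 0, 0, 0.008, -0.013, -0.03, 0, 0, 0.008, -0.013, -0.06, 0, 0, 0.008, -0.013, -0.09, 0, 0, 0.008, -0.013, -0.105, 0, 0, 0.008, -0.013, -0.105, 0, 0, 0.008, -0.013, -0.105, 0]

```text
t: 8.02
tcp_pos: [0.4798, -0.0278, 0.1129]
tool_rot: [1.0, 0.014, 0.0, 0.0]
force: [-0.1, -0.8, -2.7]
finger_gap: 0.262
gripper_force: 113.4
```

>>> step_arm:
  moves: [0, 0, 0, -0.004, 0, 0, 0, 0, -0.007, 0, 0, 0, 0, -0.007, 0]

```text
t: 8.4
tcp_pos: [0.4797, -0.0278, 0.1118]
tool_rot: [1.0, 0.014, 0.0, 0.0]
force: [-0.5, -0.5, -0.4]
finger_gap: 0.269
gripper_force: 114.1
```

```bash
python3 lens.py
python3 - <<'E'
import cv2; im=cv2.imread("pics/w2.png"); cv2.imwrite("pics/w5.png",cv2.resize(im[90:270,190:470],None,fx=2.5,fy=2.5))
E
```

```text
[ 0.4797 -0.0278  0.1118] [9.99898469e-01 1.42482786e-02 1.85079472e-04 6.01946372e-05] [-1.76953556 -0.59266158  1.24419497] 114.07083034515381
59952
plate plane in tool (slopex,slopey,z0) [ 0.0014 -0.0023  0.0858] 28637
((70.17985534667969, -0.1074676513671875), (101.06800079345703, 99.87449645996094), 0.5395519137382507) x max 0.12114393163022608 world z plate mean 0.02589817860713367
```

View pics/w5.png

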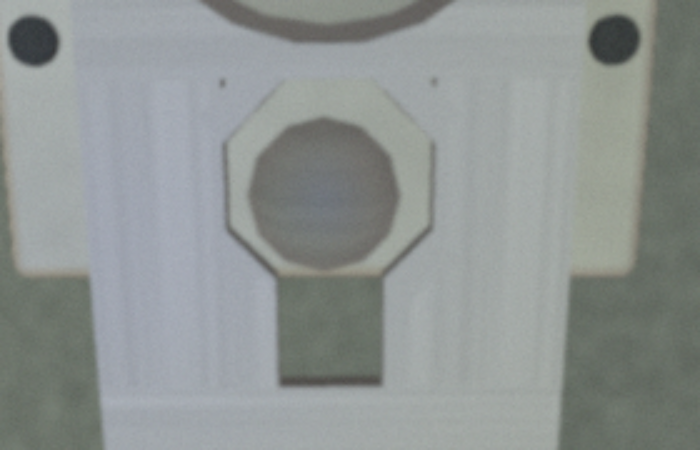

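The plate lies flat on the bed (top at 25.9 mm) with the stud through the hole, about 1 mm off laterally: stud at crop (324,193), hole centre at (331,180). I'll slide in, with a 1 mm correction in +y.

>>> step_arm:
  moves: [0, 0, 0.005, 0, 0, 0, 0.03, 0.006, 0, 0, 0, 0.06, 0.007, 0, 0, 0, 0.09, 0.008, 0, 0, 0, 0.115, 0.009, 0, 0, 0, 0.125, 0.009, 0, 0, 0, 0.125, 0.009, 0, 0]

```text
t: 9.32
tcp_pos: [0.5039, -0.0255, 0.1118]
tool_rot: [1.0, 0.015, -0.001, -0.0]
force: [-4.9, 0.3, 6.3]
finger_gap: 0.271
gripper_force: 114.5
```

>>> step_arm:
  moves: [0, 0.008, 0, 0, 0, 0, 0.008, 0, 0, 0, 0, 0.008, 0, 0, 0]

```text
t: 9.7
tcp_pos: [0.5054, -0.0255, 0.1118]
tool_rot: [1.0, 0.015, -0.001, -0.0]
force: [-4.9, -0.3, 6.5]
finger_gap: 0.264
gripper_force: 114.5
```

>>> step_arm:
  moves: [0, 0.006, 0, 0, 0, 0, 0.006, 0, 0, 0, 0, 0.006, 0, 0, 0]

```text
t: 10.07
tcp_pos: [0.5064, -0.0255, 0.1118]
tool_rot: [1.0, 0.015, -0.001, -0.0]
force: [-3.9, -0.5, 5.4]
finger_gap: 0.263
gripper_force: 114.5
```

>>> step_arm:
  moves: [0, 0.006, 0, 0, 0, 0, 0.006, 0, 0, 0, 0, 0.006, 0, 0, 0]

```text
t: 10.45
tcp_pos: [0.5073, -0.0255, 0.1118]
tool_rot: [1.0, 0.015, -0.002, -0.0]
force: [-6.1, -0.8, 6.4]
finger_gap: 0.266
gripper_force: 114.6
```

>>> step_arm:
  moves: [0, 0.006, 0, 0, 0, 0, 0.006, 0, 0, 0, 0, 0.006, 0, 0, 0]

```text
t: 10.82
tcp_pos: [0.5075, -0.0255, 0.1118]
tool_rot: [1.0, 0.015, -0.003, -0.001]
force: [-8.8, -1.1, 8.4]
finger_gap: 0.27
gripper_force: 114.9
```

Run:
```python
from h import *
d=snap("wrist"); s=manip.sense(); print(s["tcp_pos"],s["force"])
cv2.imwrite("pics/w6.png",cv2.resize(d["color"][90:270,190:470],None,fx=2.5,fy=2.5))
```

```text
[ 0.50746108 -0.02544067  0.11175059] [-8.79867068 -1.1903351   8.00737947]
```

View pics/w6.png

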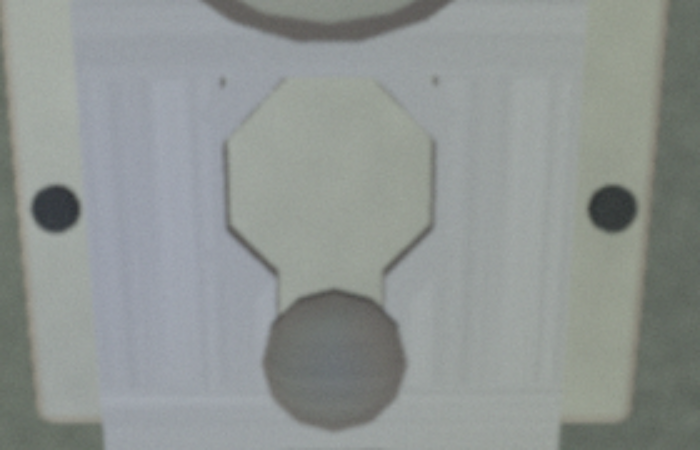

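The stud at crop (335,360) is at the slot's end. Advance has stopped with the force rising, so the carrier is home and laterally centred. Releasing and rising.

>>> step_arm:
  moves: [0.3, -0.003, 0, 0, 0, 0.6, -0.003, 0, 0, 0, 0.7, -0.003, 0, 0, 0, 0.7, -0.003, 0, 0, 0, 0.7, -0.003, 0, 0.1, 0, 0.7, -0.003, 0, 0.3, 0, 0.7, -0.003, 0, 0.6, 0, 0.7, -0.003, 0, 1, 0, 0.7, -0.003, 0, 1, 0]

```text
t: 12.0
tcp_pos: [0.511, -0.0263, 0.3159]
tool_rot: [1.0, 0.014, 0.004, 0.001]
force: [0.4, 0.1, -0.2]
finger_gap: 0.699
gripper_force: 0.0
```

>>> step_arm:
  moves: [0, 0, 0, 0.04, 0, 0, 0, 0, 0.04, 0, 0, 0.15, 0, 0.04, 0, 0, 0.15, 0, 0.04, 0, 0, 0.15, 0, 0.04, 0]

```text
t: 12.62
tcp_pos: [0.5381, -0.0257, 0.3179]
tool_rot: [1.0, 0.014, -0.002, -0.001]
force: [0.2, -0.3, -0.6]
finger_gap: -0.0
gripper_force: 0.0
```

Run:
```python
from h import *
d=snap("top"); P=cloud(d); im=d["color"]; cv2.imwrite("pics/t2.png",cv2.resize(im[150:300,320:440],None,fx=4,fy=4))
Z=P[...,2]; X=P[...,0]; Y=P[...,1]
m=(abs(X-.505)<.04)&(abs(Y+.025)<.04)&(Z>.065)&(Z<.085); print("handle top",m.sum(), P[m].min(0),P[m].max(0)) if m.sum() else print("handle hidden")
s=manip.sense(); print(s["tcp_pos"],s["finger_gap"],s["force"])
d=snap("wrist"); P=cloud(d); Z=P[...,2]
m=(abs(P[...,0]-.62)<.05)&(abs(P[...,1]+.02)<.05)&(abs(Z-.2095)<.008); c=max(cv2.findContours(m.astype(np.uint8),0,1)[0],key=cv2.contourArea)
e=plane(d,c[:,0],.2095); print("knob",m.sum(),np.median(P[m],0),e.min(0),e.max(0))
```

```text
handle hidden
[ 0.53805507 -0.02571042  0.31815727] 0.0007495394393150025 [-0.48941851  0.34961688  0.32723541]
knob 12556 [ 0.62302121 -0.02330105  0.20911688] [ 0.59475574 -0.05089422  0.2095    ] [0.64950951 0.00452343 0.2095    ]
```

>>> step_arm:
  moves: [0, 0.2, 0.01, 0, 0, 0, 0.415, 0.013, 0, 0, 0, 0.415, 0.013, 0, 0, 0, 0.415, 0.013, -0.1, 0, 0, 0.415, 0.013, -0.15, 0, 0, 0.415, 0.013, -0.18, 0, 0, 0.415, 0.013, -0.2, 0, 0, 0.415, 0.013, -0.2, 0]

```text
t: 13.72
tcp_pos: [0.6217, -0.0233, 0.2799]
tool_rot: [1.0, 0.014, -0.001, -0.0]
force: [-4.0, -0.7, 3.3]
finger_gap: 0.002
gripper_force: 1.7
```

>>> step_arm:
  moves: [0, 0, 0, -0.03, 0, 0, 0, 0, -0.06, 0, 0, 0, 0, -0.09, 0, 0, 0, 0, -0.11, 0, 0, 0, 0, -0.12, 0, 0, 0, 0, -0.12, 0]

```text
t: 14.48
tcp_pos: [0.6225, -0.0234, 0.2561]
tool_rot: [1.0, 0.014, 0.0, 0.0]
force: [-2.9, 0.2, 8.0]
finger_gap: 0.003
gripper_force: 3.9
```

>>> step_arm:
  moves: [0, 0, 0, -0.01, 0, 0, 0, 0, -0.018, 0, 0, 0, 0, -0.018, 0, 0, 0, 0, -0.018, 0]

```text
t: 14.98
tcp_pos: [0.6225, -0.0234, 0.2528]
tool_rot: [1.0, 0.014, 0.001, 0.0]
force: [-3.1, 0.7, 8.1]
finger_gap: 0.001
gripper_force: 4.2
```

>>> step_arm:
  moves: [0, 0, 0, -0.006, 0, 0, 0, 0, -0.01, 0, 0, 0, 0, -0.01, 0, 0, 0, 0, -0.01, 0, 0, 0, 0, -0.01, 0, 0, 0, 0, -0.01, 0]

```text
t: 15.72
tcp_pos: [0.6225, -0.0234, 0.2521]
tool_rot: [1.0, 0.014, 0.001, 0.0]
force: [-4.9, 0.5, 13.7]
finger_gap: 0.002
gripper_force: 7.1
```

At the stop: the force jumped to 14 N at 30 mm of travel, and I held it there. Releasing.

>>> step_arm:
  moves: [0, 0, 0, 0, 0, 0, 0, 0, 0, 0, 0, 0, 0, 0.08, 0, 0, 0, 0, 0.16, 0, 0, 0, 0, 0.25, 0, 0, 0, 0, 0.4, 0, 0, 0, 0, 0.6, 0, 0, -0.3, 0, 0.7, 0, 0, -0.6, 0, 0.7, 0, 0, -1, 0, 0.7, 0, 0, -1, 0, 0.7, 0]

```text
t: 17.1
tcp_pos: [0.419, -0.0226, 0.3894]
tool_rot: [1.0, 0.014, -0.001, -0.0]
force: [0.5, -0.9, 0.6]
finger_gap: 0.0
gripper_force: 0.0
```

>>> step_arm:
  moves: [0, -0.1, -0.5, 0, 0, 0, -0.1, -1, 0, 0, 0, -0.1, -1, 0, 0, 0, -0.1, -1, 0, 0, 0, -0.1, -1, 0, 0]

```text
t: 17.73
tcp_pos: [0.4028, -0.2243, 0.3895]
tool_rot: [1.0, 0.013, 0.0, -0.0]
force: [-0.7, 1.4, -0.3]
finger_gap: 0.0
gripper_force: 0.0
```

Run:
```python
from h import *
s=manip.sense(); print(s["t"],s["tcp_pos"],s["force"])
d=snap("top"); P=cloud(d); im=d["color"]; cv2.imwrite("pics/t2.png",cv2.resize(im[150:300,320:440],None,fx=4,fy=4))
Z=P[...,2]; X=P[...,0]; Y=P[...,1]
for n,x,y,a,b,w in(("handle",.505,-.025,.06,.085,.03),("knob",.62,-.02,.19,.23,.045),("platefront",.51,-.023,.02,.035,.045)):
    m=(abs(X-x)<w)&(abs(Y-y)<w)&(Z>a)&(Z<b); Q=P[m]
    print(n,m.sum(),*( [np.median(Q,0).round(4),Q.min(0).round(4),Q.max(0).round(4)] if len(Q) else []))
```

```text
17.725 [ 0.40279023 -0.22426044  0.38947048] [-0.67708906  1.35501869 -0.2842969 ]
handle 139 [ 0.5048 -0.0232  0.0753] [ 0.4904 -0.0356  0.0601] [ 0.5214 -0.0118  0.0816]
knob 545 [ 0.6177 -0.0199  0.2085] [ 0.5909 -0.0468  0.1974] [0.6476 0.0073 0.2147]
platefront 739 [ 0.5235 -0.0163  0.0261] [ 0.4849 -0.0678  0.02  ] [0.5549 0.022  0.035 ]
```

View pics/t2.png

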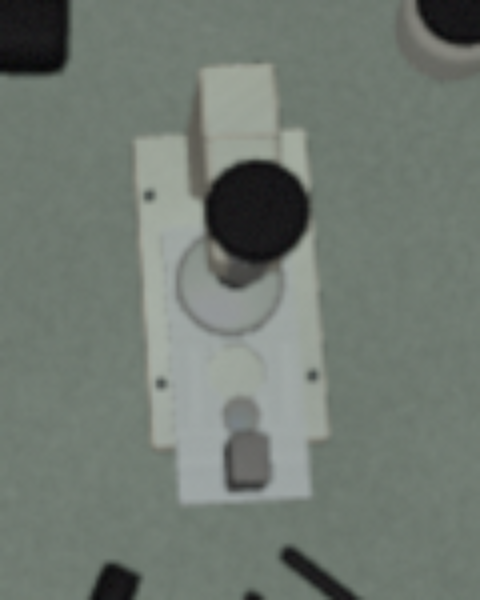

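The top view shows the carrier home, with the handle at crop (247,460), the stud against it at (240,412), the lens under the plunger and the knob back up at 208.5 mm. The handle plus 116 mm lands within 2 mm of the plunger's axis.

```bash
python3 -c "
from station import manip
print(manip.sign_off())"
```

```text
the job is handed in; nothing more can be done
None
```

The job is handed in: the carrier is locked home on the stud with the lens about 2 mm from the plunger's axis. The plunger was pressed to its stop, held and let spring back up, the arm is clear of everything, and none of the moves touched a bystander. The hand-in gave no verdict.

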